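# Butt the reed blocks up to their row mates

### The arm

A 6-joint arm with a two-finger parallel gripper is mounted at the origin on the work surface. World frame = base frame: x ahead of the robot, y to its left, z up, the work surface at z = 0. Lengths are in m, angles in degrees, forces in N, time in s.
With the tool pointing down it reaches from about 0.35 to 0.975 m from the base axis. Payload 17.4 kg.
Tool frame: the origin (TCP) lies midway between the tips of the shut fingers; the grasp point (between the pads) lies 19 mm behind it (ctrl.pinch_z is the distance from the TCP to the grasp point, in m); z points along the fingers, y is the direction in which the jaws open and shut (so a half turn about z gives the same grasp; the last joint's range is limited). The gripper opens to 85 mm and grips with 20 to 120 N. Pads are 22 mm wide; open, the fingers measure 114 mm over their backs; the gripper's body (76 mm by 85 mm) begins 54 mm behind the grasp point. The pads swing forward as they close: fully open they stand 13 mm farther back than shut.
Start: joints at [-2.166, 6.646, 82.598, -0, 90.757, -2.166], TCP at [0.675, -0, 0.231] pointing down, gripper open.
Joint ranges: [-162.19, 162.19], [-47.58, 125.68], [4.15, 143.07], [-65.23, 245.23], [0.69, 171.88], [-170.13, 170.13]. Speed limits (degrees/s): [108.29, 108.29, 127.2, 180, 180, 180].

### API

Orientations are given as [roll, pitch, yaw] about the fixed x, y, z axes, in that order (R = Rz(yaw) Ry(pitch) Rx(roll)).
In Python, from workcell import ctrl, viewer, job gives the robot as it stands.
- The arm moves only by the tool send_rows, never from a script. Its argument "plan" is a list of rows, each a list of 4 numbers: the shift along the tool's x, y, z normalised to -1 to 1, where 1 is 0.2 m, then the turn about the tool's z normalised to -1 to 1, where 1 is 45 degrees. In form: [[dx, dy, dz, twist], ...]. A call has 1 to 8 rows; each row shifts and turns the commanded pose from where the row before left it, along the tool's axes as they then stand; what a row does not reach is not made up. A row lasts 1/10 s, in which the tool goes at most 50 mm and 8.59 degrees, less where a joint would pass 70% of its speed; a pose out of reach is approached as far as the arm can. A call with a number of a shift or a turn outside -1 to 1 is refused whole. A call with a gripper value outside its range is refused whole. "jaw" is the opening, from 0 (shut) to 1 (fully open), set as the call begins (left out, the last holds). The fingers move at their own pace and stop on an object; "grip_force" is the grip in N (left out, the last holds). Time passes only in rows, so rows that do not move let the fingers close. It gives the time, the measured TCP pose, the force and the opening at its end, in the units of the state.
- ctrl.get_state(): the state, without advancing time (a new reading comes with each control period).
- viewer.snapshot(name): name is "scene" or "side" or "wrist"; returns the picture (480x640x3 uint8, red, green, blue); there is no depth.
- viewer.camera_info(name): a dict with "camera_matrix" (3x3 intrinsics, pixels), "origin" and "attitude" of the camera in the world; the wrist camera has in their place "hand_eye" (4x4, takes a point from camera to tool coordinates, whose origin is the TCP and whose axes are the flange's). Camera axes: x right, y up, looking along -z (the intrinsics and any distortion apply to the point x, -y, -z); pixel columns grow to the right and rows downward; lengths in m; the calibration is good to about 2 mm. A picture is of the moment at which its call begins: read the wrist's pose just before it. camera_info takes no time and is no camera call.
- job.hand_in(): hands the job in, once; it reports no verdict.
Trained networks look in the newest picture that a camera, given by its name, has taken for a name from the list of things; names that differ only in an ending like _2 or _b are one class to them, and where a whole thing is asked for, a point or a joint stands for the part that bears it (a point fixed in the world has none). Each returns a list of dicts, best first, with "score" (0 to 1); they miss things now and then, are a little off and sometimes report something else, mostly with a low value. They report only what shows in the picture. A call takes as long as a camera call. They do not tell look-alikes from the thing itself.
- viewer.outline_of(label, camera): "mask" (480x640 bool, what is visible of it) and "at" ([column, row] in pixels, amid what is visible of it).
The state is a dict: "time_s": time; "qpos": joint angles; "qd": joint speeds; "effort": joint torques, N m; "ee_pos": TCP position; "orientation": TCP orientation; "contact_force": force on the tool from outside, world axes, zero at the start; "wrist_torque": the same for the moment, N m; "grip_width": finger opening in m.
Only numpy, scipy, OpenCV 4.12 (cv2) and the standard library are available. Lean on these libraries where they do the work, as an engineer would, in place of code of your own. Each camera call takes 0.05 s, during which the arm holds its last target. There are 200 camera calls.

### The job

On the plywood gluing board two accordion reed blocks, a long one and a short one, already stand glued down against the dark edge strip. From the three loose reed blocks on the bench take the two that match them in length and stand each upright on the board beside its mate, on the side away from the strip, butted flush so that no gap is left along the joint and with the ends level. Leave the third loose block, which matches neither, the glue bottle and the white cup where they stand.

Things in the scene. Friction and masses are not known exactly. Their poses are not given: they have to be found in the camera images.
- board: Fixed plywood gluing board, 290 mm (x) by 180 mm (y), 15 mm thick, with a dark strip 16 mm wide and 16 mm tall on its top along the edge at -y (strip's inner face at y = -74 mm). Origin: centre of the underside. The work stands on its top, 15 mm above the origin. It may be turned on the bench.
- long_glued: Reed block, 120 mm long, glued to the board, by the strip; its mate goes on its free +y side (origins 46 mm apart). Upside-down-T section over its full length: base 46 mm wide (y), 14 mm thick; on its middle an upright web 12 mm thick, up to 52 mm above the underside, to grip with fingers closing along y. Origin: centre of the underside; x along the length, y across.
- short_glued: Reed block, 72 mm long, glued to the board in the other row; its mate goes on its free +y side (origins 46 mm apart). Upside-down-T section over its full length: base 46 mm wide (y), 14 mm thick; on its middle an upright web 12 mm thick, up to 52 mm above the underside, to grip with fingers closing along y. Origin: centre of the underside; x along the length, y across.
- long_block: Loose reed block, 120 mm long, 0.12 to 0.24 kg, standing on the bench. Same section as its mate. Upside-down-T section over its full length: base 46 mm wide (y), 14 mm thick; on its middle an upright web 12 mm thick, up to 52 mm above the underside, to grip with fingers closing along y. Origin: centre of the underside; x along the length, y across.
- short_block: Loose reed block, 72 mm long, about 0.08 to 0.15 kg, standing on the bench. Same section. Upside-down-T section over its full length: base 46 mm wide (y), 14 mm thick; on its middle an upright web 12 mm thick, up to 52 mm above the underside, to grip with fingers closing along y. Origin: centre of the underside; x along the length, y across.
- middle_block: Loose reed block, 96 mm long, matching neither row; stays where it lies. Same section. (Between the webs of two butted blocks 34 mm are free for a finger.)
- glue: Bystander: an upright white glue bottle, 52 mm across, 110 mm tall; origin under its centre.
- cup: Bystander: a white plastic cup, 66 mm across, 55 mm tall; origin under its centre.
Mind the look-alikes: they are no part of the job. Leave any turquoise look-alike of the long_block alone. Leave any green or turquoise look-alike of the short_block alone.

How it is judged (in metres and radians):
At the end, for the whole second after the job is handed in: Each loose block stands on the board on its equal mate's side away from the strip: upright (0.04 rad), height within 3 mm of the mate's, gap under 2 mm at mid-length, parallel within 0.03 rad, ends level within 5 mm, at rest; the middle block, bottle and cup left alone (y of long_block in the frame of long_glued between 0.043 and 0.048 m and x of long_block in the frame of long_glued between -0.005 and 0.005 m and z of long_block in the frame of long_glued between -0.003 and 0.003 m and angle between the x axis of long_block and the x axis of long_glued, either way round below 0.03 rad and angle between each of long_block, short_block's own z axis and vertical below 0.04 rad and linear speed of each of long_block, short_block below 0.01 m/s and y of short_block in the frame of short_glued between 0.043 and 0.048 m and x of short_block in the frame of short_glued between -0.005 and 0.005 m and z of short_block in the frame of short_glued between -0.003 and 0.003 m and angle between the x axis of short_block and the x axis of short_glued, either way round below 0.03 rad); the robot touches nothing.
It fails at once if the third loose block, which matches neither, is moved by more than 30 mm (distance of middle_block from where it was at the start of the episode above 0.03 m).
It fails at once if the glue bottle or the cup is moved by more than 40 mm (distance of any of glue, cup from where it was at the start of the episode above 0.04 m).
It also fails if it takes over 59 s, if anything falls off the work surface, if the arm or the gripper's body presses on something with over 40 N, if the wrist force passes 120 N, or if a joint passes its speed limit or range.

## Working session

There is one attempt and no reset: what is moved stays moved. The work goes in short steps, Python scripts to look and compute and a tool call to move; the robot and the scene stay as the last step left them, time stands still between calls to the robot, and variables do not carry over. Pictures are saved under pics/ and viewed, about 8 in all and at most 12, crops included, and the job is handed in when it is done.

Besides the shell and the picture viewer there is one more tool, called by a JSON object that holds its "name" and its "arguments", one argument or row to a line. send_rows: Moves the arm, as the interface text tells. Scaled input: -1 to 1 covers 0.2 m each way for a shift and 45 degrees each way for a turn. Its arguments: {"type":"object","properties":{"plan":{"type":"array","items":{"type":"array","items":{"type":"number"}}},"jaw":{"type":"number"},"grip_force":{"type":"number"}},"required":["plan"]}

```bash
mkdir -p pics; ls
python3 - <<'E'
from workcell import ctrl, viewer, job
import cv2
print(ctrl.get_state())
for n in ("scene","side","wrist"):
    im=viewer.snapshot(n); cv2.imwrite(f"pics/{n}0.png",im[:,:,::-1]); print(n,viewer.camera_info(n))
    for l in ("board","long_glued","short_glued","long_block","short_block","middle_block","glue","cup"):
        try: print(l,[(round(float(d["score"]),2),[int(v) for v in d["at"]],int(d["mask"].sum())) for d in viewer.outline_of(l,n)])
        except Exception as e: print(l,e)
E
```

```text
pics
{'time_s': 0.0, 'qpos': array([-2.16503447e+00,  6.67302819e+00,  8.26365273e+01,  1.12713552e-03,
        9.07563815e+01, -2.16659413e+00]), 'qd': array([-0.01973984,  0.07514608, -0.07292481,  0.08020343, -0.02760894,
       -0.00251075]), 'effort': array([-3.01628024e-03, -7.32023120e+01, -6.32483125e+01, -3.67824050e-04,
        6.55109907e-03, -4.52531231e-05]), 'ee_pos': array([6.74803262e-01, 1.29981843e-05, 2.30566609e-01]), 'orientation': array([-1.79934153e+02, -3.61900898e-03,  9.00015718e+01]), 'contact_force': array([-0.56401448,  0.96549501, -0.32281095]), 'wrist_torque': array([ 0.07685489, -0.0103598 ,  0.00889934]), 'grip_width': 0.08528342307212322}
scene {'camera_matrix': array([[504.81096874,   0.        , 322.0306966 ],
       [  0.        , 504.81096874, 237.23362374],
       [  0.        ,   0.        ,   1.        ]]), 'origin': array([ 1.02244648, -0.64531059,  0.74871171]), 'attitude': array([52.74899686, -0.31466913, 36.35363269])}
board [(0.58, [269, 348], 9850)]
long_glued [(0.74, [218, 326], 1329)]
short_glued [(0.9, [256, 369], 1070)]
long_block [(
[... 1119 characters left out ...]
     ,   0.        ,   1.        ]]), 'hand_eye': array([[-6.87544782e-04,  9.57463344e-01,  2.88554107e-01,
         7.47649802e-02],
       [ 9.99999752e-01,  6.13350239e-04,  3.47540507e-04,
         1.09473578e-04],
       [ 1.55772566e-04,  2.88554275e-01, -9.57463527e-01,
        -1.43591974e-01],
       [ 0.00000000e+00,  0.00000000e+00,  0.00000000e+00,
         1.00000000e+00]])}
board [(0.74, [86, 372], 276), (0.62, [221, 337], 23103), (0.42, [86, 17], 4348)]
long_glued [(0.71, [85, 372], 369)]
short_glued [(0.91, [236, 412], 1387)]
long_block [(0.73, [234, 84], 7842)]
short_block []
middle_block [(0.73, [87, 20], 4352)]
glue []
cup [(0.68, [54, 148], 6569), (0.46, [85, 369], 296)]
```

View pics/side0.png

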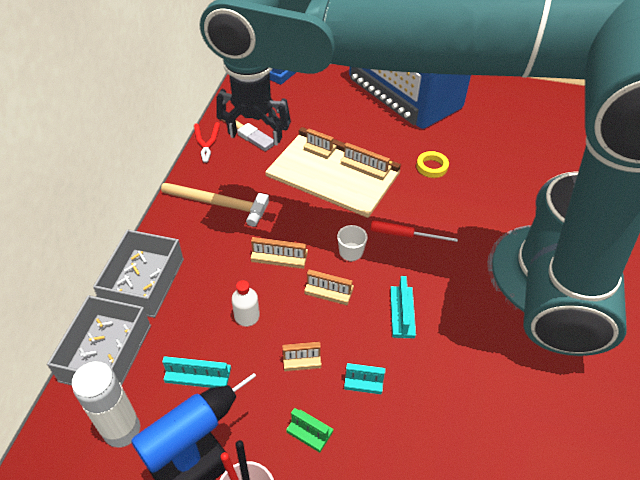

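View pics/scene0.png

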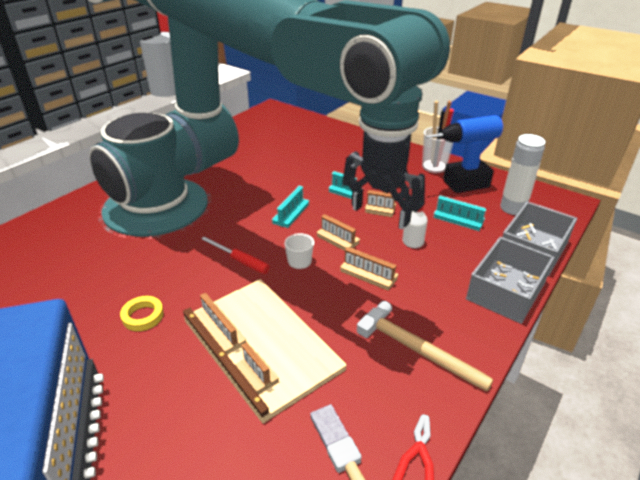

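```bash
cat > h.py <<'E'
import numpy as np, cv2
from scipy.optimize import minimize
from scipy.spatial.transform import Rotation as Ro
from workcell import ctrl, viewer, job
LEN=dict(long_glued=.12,short_glued=.072,long_block=.12,short_block=.072,middle_block=.096)
def cam(n,st=None):
    i=viewer.camera_info(n); K=np.array(i["camera_matrix"]); T=np.eye(4)
    if n=="wrist":
        st=st or ctrl.get_state(); T[:3,:3]=Ro.from_euler("xyz",st["orientation"],degrees=True).as_matrix(); T[:3,3]=st["ee_pos"]
        T=T@np.array(i["hand_eye"])
    else:
        T[:3,:3]=Ro.from_euler("xyz",i["attitude"],degrees=True).as_matrix(); T[:3,3]=i["origin"]
    return K,T
def proj(P,K,T):
    p=(np.asarray(P,float)-T[:3,3])@T[:3,:3]; p=p*[1,-1,-1]; q=p@K.T
    return q[:,:2]/q[:,2:]
def box(x0,x1,y0,y1,z0,z1): return np.array([[x,y,z] for x in(x0,x1) for y in(y0,y1) for z in(z0,z1)])
def parts(name):
    if name=="board": return [box(-.145,.145,-.09,.09,0,.015),box(-.145,.145,-.09,-.074,.015,.031)]
    l=LEN[name]/2; return [box(-l,l,-.023,.023,0,.014),box(-l,l,-.006,.006,.014,.052)]
def place(P,pose,z):
    c,s=np.cos(pose[2]),np.sin(pose[2]); return np.c_[P[:,0]*c-P[:,1]*s+pose[0],P[:,0]*s+P[:,1]*c+pose[1],P[:,2]+z]
S=4
def sil(name,pose,z,K,T,off,wh):
    m=np.zeros((wh[1]*S,wh[0]*S),np.uint8)
    for P in parts(name):
        q=(proj(place(P,pose,z),K,T)-off+.5)*S
        cv2.fillConvexPoly(m,cv2.convexHull(q.astype(np.float32)).astype(np.int32),1)
    return m
def pixray(px,K,T,z):
    d=np.linalg.inv(K)@[px[0],px[1],1.]; d=T[:3,:3]@(d*[1,-1,-1]); return T[:3,3]+d*(z-T[2,3])/d[2]
def fit(name,views,z=0,yaw0=None):
    """views: list of (mask,K,T). joint IoU silhouette fit"""
    V=[]
    for m,K,T in views:
        r,c=np.where(m); x0,y0,x1,y1=max(c.min()-25,0),max(r.min()-25,0),min(c.max()+26,640),min(r.max()+26,480)
        V.append((cv2.resize(m[y0:y1,x0:x1].astype(np.uint8),None,fx=S,fy=S,interpolation=cv2.INTER_NEAREST),K,T,np.array([x0,y0]),(x1-x0,y1-y0)))
    m,K,T=views[0]; r,c=np.where(m); p0=pixray([c.mean(),r.mean()],K,T,z+.02)
    def cost(p):
        t=0
        for M,K,T,o,wh in V:
            s=sil(name,[p[0]/100,p[1]/100,p[2]],z,K,T,o,wh); t+=1-(s&M).sum()/max((s|M).sum(),1)
        return t/len(V)
    best=None
    for y in (np.arange(0,np.pi,np.pi/6) if yaw0 is None else [yaw0]):
        x0=np.array([p0[0]*100,p0[1]*100,y])
        r=minimize(cost,x0,method="Nelder-Mead",options=dict(initial_simplex=[x0,x0+[1,0,0],x0+[0,1,0],x0+[0,0,.3]],xatol=.003,fatol=1e-4))
        if best is None or r.fun<best.fun: best=r
    p=best.x; return np.array([p[0]/100,p[1]/100,p[2]]),best.fun
def look(label,n,near=None):
    L=viewer.outline_of(label,n)
    if near is not None: L=[d for d in L if np.hypot(*(np.array(d["at"])-near))<15]
    return L[0]["mask"] if L else None
E
cat > a.py <<'E'
from h import *
viewer.snapshot("scene");viewer.snapshot("side")
C={n:cam(n) for n in("scene","side")}
near=dict(long_glued=((218,326),(362,161)),short_glued=((256,369),(319,143)),long_block=((371,269),(276,252)),short_block=((381,202),(301,356)),middle_block=((337,233),(332,288)),board=((269,348),(332,177)))
for k,nn in near.items():
    vs=[]
    for n,px in zip(("scene","side"),nn):
        m=look(k,n,px)
        if m is None: print("none",k,n); continue
        vs.append((m,*C[n]))
    for sel in ([vs] if k=='board' else [vs]+[[v] for v in vs]):
        if sel:
            p,f=fit(k,sel,.015 if "glued" in k else 0); print(k,len(sel),p[:2].round(4),np.degrees(p[2]).round(1),round(f,3))
for k,px in (("glue",(241,303)),("cup",(353,238))):
    m=look(k,"side",px)
    if m is not None: r,c=np.where(m); print(k,pixray([c.mean(),r.mean()],*C["side"],.04 if k=="glue" else .027))
E
python3 a.py
```

```text
long_glued 2 [ 0.4703 -0.2207] 164.0 0.099
long_glued 1 [ 0.4734 -0.22  ] -14.8 0.1
long_glued 1 [ 0.4697 -0.2233] 163.5 0.034
short_glued 2 [ 0.5995 -0.2573] 163.4 0.119
short_glued 1 [ 0.6012 -0.2562] -14.1 0.098
short_glued 1 [ 0.5979 -0.2604] -15.4 0.048
long_block 2 [0.606  0.1007] 3.7 0.052
long_block 1 [0.608  0.1004] 3.8 0.032
long_block 1 [0.6032 0.1011] 3.9 0.035
short_block 2 [0.4911 0.3396] 19.6 0.11
short_block 1 [0.4961 0.3375] 25.1 0.159
short_block 1 [0.4911 0.3397] 19.7 0.034
middle_block 2 [0.477  0.1661] -5.8 0.074
middle_block 1 [0.4774 0.1665] 174.0 0.084
middle_block 1 [0.476  0.1659] -5.6 0.053
board 2 [ 0.5484 -0.191 ] -16.3 0.25
glue [0.6283319  0.26690634 0.04      ]
cup [0.45188247 0.04023218 0.027     ]
```

{"name": "send_rows", "arguments": {
  "plan": [
    [0.17,-0.115,0,0],
    [0.17,-0.115,0,0],
    [0.165,-0.115,0,0],
    [0,0,0,0.19],
    [0,0,0,0.19],
    [0,0,0,0.19],
    [0,0,0,0.19],
    [0,0,0,0.19]
  ],
  "jaw": 1
}}

```text
time_s: 2.95
ee_pos: [0.606, 0.101, 0.2314]
orientation: [180.0, -0.0, 46.9]
contact_force: [-0.4, 0.0, 0.7]
grip_width: 0.0854
```

{"name": "send_rows", "arguments": {
  "plan": [
    [0,0,-0.05,0.19],
    [0,0,0,0.19],
    [0,0,0,0.19],
    [0,0,0,0.19],
    [0,0,0,0.19],
    [0,0,0,0],
    [0,0,0,0]
  ]
}}

```text
time_s: 3.65
ee_pos: [0.606, 0.101, 0.2413]
orientation: [-180.0, -0.0, 4.8]
contact_force: [0.2, -0.8, -0.6]
grip_width: 0.0851
```

```bash
cat > w.py <<'E'
import sys
from h import *
# usage: w.py outname label z px yaw0deg ...
def run(out,items):
    st=ctrl.get_state(); im=viewer.snapshot("wrist"); cv2.imwrite(f"pics/{out}.png",im[:,:,::-1]); K,T=cam("wrist",st)
    print("ee",st["ee_pos"].round(4),st["orientation"].round(2),"F",st["contact_force"].round(1),"t",st["time_s"])
    res={}
    for k,z,guess in items:
        c=proj([[guess[0],guess[1],z+.025]],K,T)[0]
        L=viewer.outline_of(k,"wrist"); print(k,"expect",c.round(),[(round(float(d["score"]),2),[int(v) for v in d["at"]]) for d in L])
        L=[d for d in L if np.hypot(*(np.array(d["at"])-c))<70]
        if L:
            p,f=fit(k,[(L[0]["mask"],K,T)],z,np.radians(guess[2])); res[k]=p
            x=np.cos(np.radians(st["orientation"][2])),np.sin(np.radians(st["orientation"][2]))
            d=p[:2]-st["ee_pos"][:2]; print("  pose",p[:2].round(4),np.degrees(p[2]).round(2),"iou",round(f,3),"tool dx,dy mm",((d@x)*1000).round(1),((d@(x[1],-x[0]))*1000).round(1),"twist",(st["orientation"][2]-np.degrees(p[2])).round(2))
    return res
E
python3 - <<'E'
from w import *
run("wl",[("long_block",0,(.606,.1007,3.8)),("middle_block",0,(.477,.166,-5.8))])
E
```

```text
ee [0.606  0.101  0.2413] [-180.     -0.      4.77] F [ 0.2 -0.8 -0.6] t 3.65
long_block expect [319. 200.] [(0.63, [228, 416]), (0.63, [7, 126]), (0.56, [316, 198])]
  pose [0.6038 0.1043] 4.69 iou 0.024 tool dx,dy mm -1.9 -3.4 twist 0.07
middle_block expect [247. 315.] [(0.58, [244, 310])]
  pose [0.4747 0.1692] -4.26 iou 0.022 tool dx,dy mm -125.2 -78.9 twist 9.03
```

View pics/wl.png

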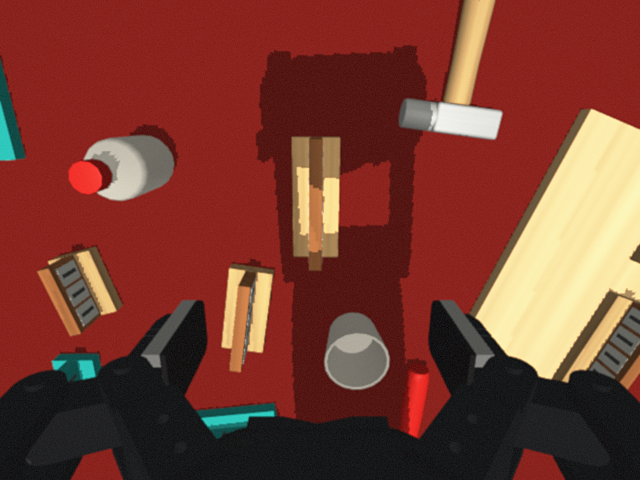

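{"name": "send_rows", "arguments": {
  "plan": [
    [-0.01,-0.017,0.2,0],
    [0,0,0.2,0],
    [0,0,0.2,0],
    [0,0,0.2,0],
    [0,0,0.2,0],
    [0,0,0.09,0],
    [0,0,0,0],
    [0,0,0,0]
  ],
  "jaw": 0.7
}}

```text
time_s: 4.6
ee_pos: [0.6041, 0.1043, 0.0241]
orientation: [-180.0, -0.0, 4.6]
contact_force: [-0.2, -0.3, 0.2]
grip_width: 0.0596
```

{"name": "send_rows", "arguments": {
  "plan": [
    [0,0,0,0],
    [0,0,0,0],
    [0,0,0,0],
    [0,0,0,0],
    [0,0,0,0],
    [0,0,0,0]
  ],
  "jaw": 0,
  "grip_force": 50
}}

```text
time_s: 5.2
ee_pos: [0.6042, 0.1042, 0.0243]
orientation: [-180.0, -0.1, 4.5]
contact_force: [-1.3, -1.0, 6.7]
grip_width: 0.0112
```

{"name": "send_rows", "arguments": {
  "plan": [
    [0,0,-0.2,0],
    [0,0,-0.2,0],
    [0,0,-0.2,0],
    [0,0,-0.2,0],
    [-0.089,0.16,0,0],
    [-0.089,0.16,0,0],
    [-0.089,0.16,0,0],
    [-0.089,0.16,0,0]
  ]
}}

```text
time_s: 6.0
ee_pos: [0.5419, -0.03, 0.1833]
orientation: [180.0, -0.0, 4.5]
contact_force: [-0.6, 0.9, -1.5]
grip_width: 0.0113
```

{"name": "send_rows", "arguments": {
  "plan": [
    [-0.089,0.16,0,0],
    [-0.089,0.16,0,0],
    [-0.089,0.16,0,0],
    [0,0,0,0.15],
    [0,0,0,0.15],
    [0,0,0,0.15],
    [0,0,0,0],
    [0,0,0,0]
  ]
}}

```text
time_s: 6.8
ee_pos: [0.497, -0.1288, 0.1833]
orientation: [-180.0, 0.0, -15.5]
contact_force: [0.2, -0.5, -1.1]
grip_width: 0.0111
```

Run:
```python
from w import *
run("wp",[("long_glued",.015,(.470,-.222,-16)),("short_glued",.015,(.599,-.2575,-16)),("long_block",.16,(.497,-.129,-16))])
```

```text
ee [ 0.497  -0.1288  0.1833] [-180.      0.    -15.54] F [ 0.2 -0.5 -1.1] t 6.8
long_glued expect [444. 220.] [(0.87, [436, 214])]
  pose [ 0.4692 -0.2192] -15.85 iou 0.018 tool dx,dy mm -2.6 94.6 twist 0.31
short_glued expect [462.  28.] [(0.95, [450, 44])]
  pose [ 0.5978 -0.256 ] -17.24 iou 0.021 tool dx,dy mm 131.1 95.6 twist 1.7
long_block expect [321. 305.] [(0.93, [321, 242])]
  pose [ 0.5519 -0.1432] -16.01 iou 0.274 tool dx,dy mm 56.7 -0.8 twist 0.47
```

View pics/wp.png

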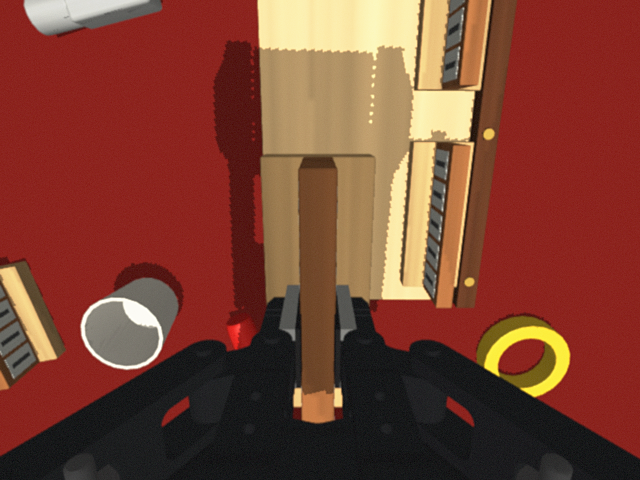

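Run:
```python
from w import *
K,T=cam("wrist"); st=ctrl.get_state(); e=st["ee_pos"]; z0=e[2]-.0243; yaw=np.radians(st["orientation"][2])
for u in(-.004,0,.004):
    p=[e[0]+u*np.cos(yaw),e[1]+u*np.sin(yaw),yaw]
    print(u,proj(place(np.array([[.06,-.023,.014],[.06,.023,.014],[.06,-.023,0],[.06,.023,0],[.06,-.006,.052],[.06,.006,.052]]),p,z0),K,T).round(0).tolist())
g=np.array([.4692,-.2192]); y=np.radians(-15.9); t=g+.046*np.array([-np.sin(y),np.cos(y)]); d=t-e[:2]
print("target",t,"tool dx,dy",d@[np.cos(yaw),np.sin(yaw)],d@[np.sin(yaw),-np.cos(yaw)])
im=cv2.imread("pics/wp.png"); cv2.imwrite("pics/wpc.png",cv2.resize(im[130:190,240:400],None,fx=5,fy=5,interpolation=cv2.INTER_CUBIC))
```

```text
-0.004 [[378.0, 165.0], [263.0, 165.0], [373.0, 162.0], [267.0, 162.0], [341.0, 179.0], [302.0, 179.0]]
0 [[378.0, 155.0], [263.0, 155.0], [373.0, 152.0], [267.0, 152.0], [341.0, 166.0], [301.0, 166.0]]
0.004 [[379.0, 145.0], [262.0, 145.0], [374.0, 143.0], [267.0, 143.0], [341.0, 153.0], [301.0, 153.0]]
target [ 0.48180212 -0.1749599 ] tool dx,dy -0.0022636049707477836 0.048603743082804934
```

View pics/wpc.png

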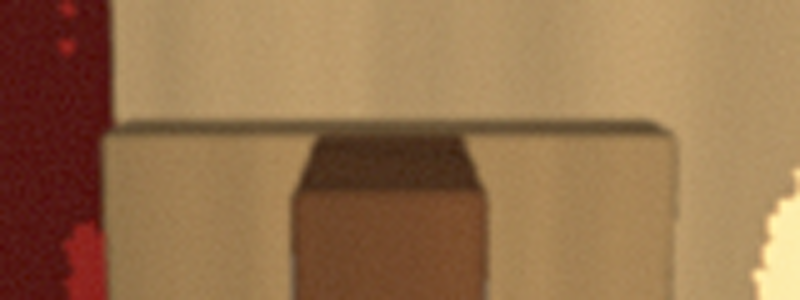

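{"name": "send_rows", "arguments": {
  "plan": [
    [-0.01,0.11,0,0.008],
    [0,0.115,0,0],
    [0,0,0.2,0],
    [0,0,0.2,0],
    [0,0,0.2,0],
    [0,0,0.1,0],
    [0,0,0,0],
    [0,0,0,0]
  ]
}}

```text
time_s: 7.8
ee_pos: [0.4828, -0.1716, 0.0432]
orientation: [-180.0, 0.0, -16.1]
contact_force: [0.7, 0.3, -1.8]
grip_width: 0.0109
```

{"name": "send_rows", "arguments": {
  "plan": [
    [0,0,0.008,0],
    [0,0,0.007,0],
    [0,0,0,0]
  ]
}}

```text
time_s: 8.1
ee_pos: [0.4829, -0.1716, 0.0405]
orientation: [180.0, -0.0, -16.1]
contact_force: [0.8, 0.3, -2.0]
grip_width: 0.0113
```

Now push toward the mate in half-millimetre steps, watching force.

{"name": "send_rows", "arguments": {
  "plan": [
    [0,0.005,0,0],
    [0,0.0025,0,0],
    [0,0,0,0]
  ]
}}

```text
time_s: 8.4
ee_pos: [0.4824, -0.1731, 0.0404]
orientation: [180.0, -0.0, -16.1]
contact_force: [-0.3, -0.4, -0.9]
grip_width: 0.0113
```

{"name": "send_rows", "arguments": {
  "plan": [
    [0,0.0025,0,0],
    [0,0.0025,0,0],
    [0,0,0,0]
  ]
}}

```text
time_s: 8.7
ee_pos: [0.4821, -0.174, 0.0403]
orientation: [180.0, 0.0, -16.1]
contact_force: [0.0, -0.3, -2.0]
grip_width: 0.0109
```

{"name": "send_rows", "arguments": {
  "plan": [
    [0,0.0025,0,0],
    [0,0,0,0],
    [0,0,0,0]
  ]
}}

```text
time_s: 9.0
ee_pos: [0.482, -0.1745, 0.0403]
orientation: [-180.0, 0.0, -16.1]
contact_force: [-0.4, 1.2, -1.3]
grip_width: 0.0112
```

{"name": "send_rows", "arguments": {
  "plan": [
    [0,0.0025,0,0],
    [0,0,0,0],
    [0,0,0,0]
  ]
}}

```text
time_s: 9.3
ee_pos: [0.4818, -0.175, 0.0403]
orientation: [180.0, -0.0, -16.1]
contact_force: [0.7, 0.0, -1.7]
grip_width: 0.0111
```

{"name": "send_rows", "arguments": {
  "plan": [
    [0,0.0025,0,0],
    [0,0,0,0],
    [0,0,0,0]
  ]
}}

```text
time_s: 9.6
ee_pos: [0.4817, -0.1755, 0.0403]
orientation: [180.0, 0.0, -16.1]
contact_force: [0.7, 0.1, -1.9]
grip_width: 0.0112
```

{"name": "send_rows", "arguments": {
  "plan": [
    [0,0.0025,0,0],
    [0,0,0,0],
    [0,0,0,0]
  ]
}}

```text
time_s: 9.9
ee_pos: [0.4816, -0.1758, 0.0403]
orientation: [-180.0, -0.0, -16.1]
contact_force: [-0.1, 1.3, -1.2]
grip_width: 0.0106
```

{"name": "send_rows", "arguments": {
  "plan": [
    [0,0.0025,0,0],
    [0,0,0,0],
    [0,0,0,0]
  ]
}}

```text
time_s: 10.2
ee_pos: [0.4815, -0.176, 0.0403]
orientation: [-180.0, 0.0, -16.1]
contact_force: [0.5, 5.4, -0.9]
grip_width: 0.0111
```

{"name": "send_rows", "arguments": {
  "plan": [
    [0,0.0025,0,0],
    [0,0,0,0],
    [0,0,0,0]
  ]
}}

```text
time_s: 10.5
ee_pos: [0.4815, -0.1761, 0.0404]
orientation: [-179.9, 0.0, -16.1]
contact_force: [0.4, 8.9, -0.1]
grip_width: 0.0111
```

{"name": "send_rows", "arguments": {
  "plan": [
    [0,0,0.004,0],
    [0,0,0.003,0],
    [0,0,0,0],
    [0,0,0,0]
  ]
}}

```text
time_s: 10.9
ee_pos: [0.4817, -0.1761, 0.0392]
orientation: [-179.9, -0.0, -16.1]
contact_force: [2.8, 9.5, 0.8]
grip_width: 0.0113
```

{"name": "send_rows", "arguments": {
  "plan": [
    [0,0.001,0.0025,0],
    [0,0,0,0],
    [0,0,0,0]
  ]
}}

```text
time_s: 11.2
ee_pos: [0.4818, -0.1762, 0.0388]
orientation: [-179.9, -0.0, -16.1]
contact_force: [2.3, 10.8, 2.1]
grip_width: 0.0109
```

Run:
```python
from h import *
im=viewer.snapshot("side"); cv2.imwrite("pics/s1.png",cv2.resize(im[110:220,250:410,::-1],None,fx=5,fy=5,interpolation=cv2.INTER_CUBIC))
print(ctrl.get_state()["contact_force"])
```

```text
[ 2.70767794 11.38901889  2.99215306]
```

View pics/s1.png

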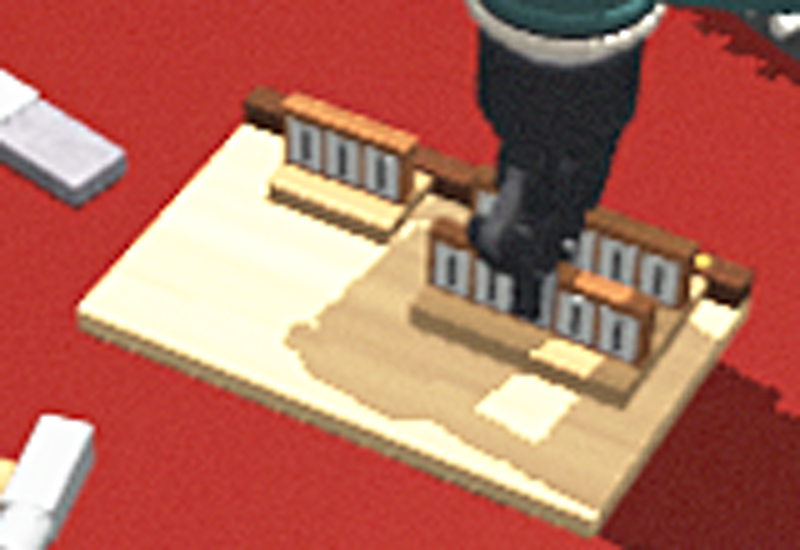

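{"name": "send_rows", "arguments": {
  "plan": [
    [0,0,0.003,0],
    [0,0,0,0],
    [0,0,0,0]
  ]
}}

```text
time_s: 11.55
ee_pos: [0.4819, -0.1762, 0.0385]
orientation: [-179.9, -0.1, -16.1]
contact_force: [2.1, 11.6, 6.1]
grip_width: 0.0112
```

{"name": "send_rows", "arguments": {
  "plan": [
    [0,0,0,0],
    [0,0,0,0],
    [0,0,0,0],
    [0,0,0,0]
  ],
  "jaw": 0.35
}}

```text
time_s: 11.95
ee_pos: [0.4812, -0.1772, 0.0378]
orientation: [180.0, -0.0, -16.1]
contact_force: [-0.8, 0.5, -0.3]
grip_width: 0.0296
```

{"name": "send_rows", "arguments": {
  "plan": [
    [0,0,-0.1,0],
    [0,0,-0.2,0],
    [0,0,-0.2,0],
    [0,0,-0.2,0],
    [0,0,-0.2,0],
    [0,0,-0.1,0],
    [0,0,0,0]
  ]
}}

```text
time_s: 12.65
ee_pos: [0.482, -0.1775, 0.2412]
orientation: [180.0, -0.3, -16.1]
contact_force: [0.6, 0.1, -1.0]
grip_width: 0.0297
```

```bash
cat > rel.py <<'E'
from w import *
def rel(r,a,b):
    g,p=r[a],r[b]; d=p[:2]-g[:2]; c,s=np.cos(g[2]),np.sin(g[2]); print("rel x,y mm",(d@[c,s])*1000,(d@[-s,c])*1000,"dyaw",np.degrees(p[2]-g[2]))
E
python3 - <<'E'
from rel import *
r=run("wq",[("long_glued",.015,(.469,-.219,-16)),("short_glued",.015,(.598,-.256,-16)),("long_block",.015,(.4817,-.1755,-16))])
rel(r,"long_glued","long_block")
E
```

```text
ee [ 0.482  -0.1775  0.2412] [179.96  -0.27 -16.12] F [ 0.6  0.1 -1. ] t 12.65
long_glued expect [366. 205.] [(0.68, [363, 202])]
  pose [ 0.4692 -0.2192] -16.01 iou 0.036 tool dx,dy mm -0.7 43.6 twist -0.11
short_glued expect [371.  45.] [(0.67, [367, 44])]
  pose [ 0.5976 -0.2555] -16.21 iou 0.015 tool dx,dy mm 132.7 42.9 twist 0.09
long_block expect [317. 205.] [(0.93, [48, 411]), (0.65, [318, 200])]
  pose [ 0.482  -0.1748] -15.99 iou 0.015 tool dx,dy mm -0.7 -2.6 twist -0.12
rel x,y mm 0.06873526629452917 46.214036391464894 dyaw 0.015961482553375886
```

View pics/wq.png

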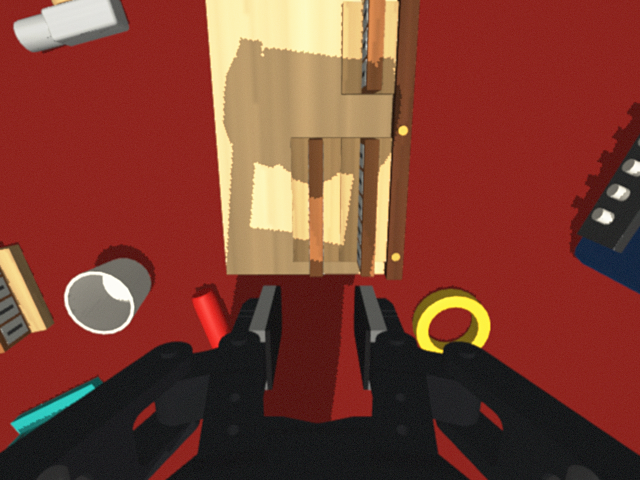

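{"name": "send_rows", "arguments": {
  "plan": [
    [-0.056,-0.208,0,0],
    [-0.056,-0.208,0,0],
    [-0.056,-0.208,0,0],
    [-0.056,-0.208,0,0],
    [-0.056,-0.208,0,0],
    [-0.056,-0.208,0,0],
    [-0.056,-0.208,0,0],
    [-0.056,-0.208,0,0]
  ],
  "jaw": 0.7
}}

```text
time_s: 13.65
ee_pos: [0.4868, 0.1693, 0.2365]
orientation: [179.9, 0.1, -16.1]
contact_force: [0.5, 0.2, 0.5]
grip_width: 0.0598
```

{"name": "send_rows", "arguments": {
  "plan": [
    [-0.056,-0.208,0,0],
    [-0.056,-0.208,0,0],
    [-0.056,-0.208,0,0],
    [-0.056,-0.208,0,-0.16],
    [0,0,0,-0.16],
    [0,0,0,-0.16],
    [0,0,0,-0.16],
    [0,0,0,-0.16]
  ]
}}

```text
time_s: 14.45
ee_pos: [0.4903, 0.3398, 0.2361]
orientation: [180.0, 0.1, 20.2]
contact_force: [-1.3, -0.3, 0.2]
grip_width: 0.0599
```

{"name": "send_rows", "arguments": {
  "plan": [
    [0,0,0,0],
    [0,0,0,0]
  ]
}}

```text
time_s: 14.65
ee_pos: [0.4905, 0.3397, 0.2369]
orientation: [180.0, 0.1, 19.7]
contact_force: [-0.1, -0.1, 0.1]
grip_width: 0.0599
```

Run:
```python
from rel import *
r=run("ws",[("short_block",0,(.491,.341,20)),("middle_block",0,(.4755,.168,-5))])
```

```text
ee [0.4905 0.3397 0.2369] [1.7998e+02 7.0000e-02 1.9670e+01] F [-0.1 -0.1  0.1] t 14.65
short_block expect [318. 200.] [(0.73, [318, 194]), (0.65, [260, 301]), (0.59, [162, 198])]
  pose [0.49   0.3426] 19.83 iou 0.033 tool dx,dy mm 0.5 -2.9 twist -0.16
middle_block expect [474. 271.] [(0.92, [469, 267])]
  pose [0.4749 0.1687] -3.76 iou 0.019 tool dx,dy mm -72.3 155.8 twist 23.43
```

View pics/ws.png

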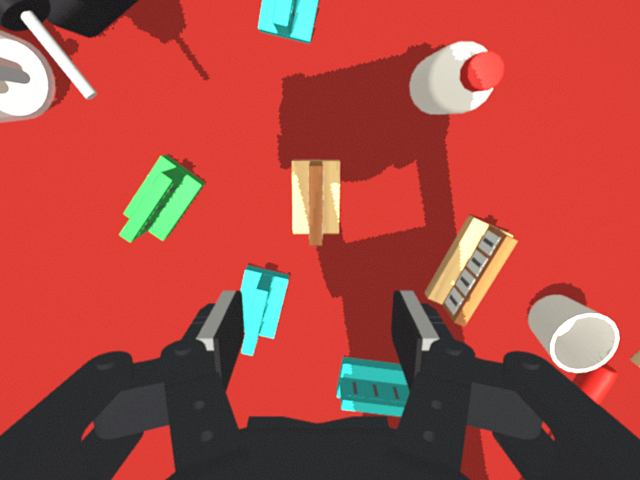

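{"name": "send_rows", "arguments": {
  "plan": [
    [0.002,-0.014,0.2,-0.003],
    [0,0,0.2,0],
    [0,0,0.2,0],
    [0,0,0.2,0],
    [0,0,0.2,0],
    [0,0,0.063,0],
    [0,0,0,0],
    [0,0,0,0]
  ],
  "jaw": 0.65
}}

```text
time_s: 15.6
ee_pos: [0.4909, 0.3431, 0.0271]
orientation: [-180.0, -0.1, 20.0]
contact_force: [0.4, -0.0, 0.4]
grip_width: 0.0556
```

{"name": "send_rows", "arguments": {
  "plan": [
    [0,0,0,0],
    [0,0,0,0],
    [0,0,0,0],
    [0,0,0,0],
    [0,0,0,0],
    [0,0,0,0]
  ],
  "jaw": 0,
  "grip_force": 50
}}

```text
time_s: 16.2
ee_pos: [0.4905, 0.3429, 0.0263]
orientation: [-180.0, -0.1, 20.0]
contact_force: [-1.6, 0.2, 6.4]
grip_width: 0.0109
```

{"name": "send_rows", "arguments": {
  "plan": [
    [0,0,-0.2,0],
    [0,0,-0.2,0],
    [0,0,-0.2,0],
    [0,0,-0.2,0],
    [-0.02,0.217,0,0],
    [-0.02,0.217,0,0],
    [-0.02,0.217,0,0],
    [-0.02,0.217,0,0]
  ]
}}

```text
time_s: 17.0
ee_pos: [0.5345, 0.1725, 0.1856]
orientation: [180.0, -0.0, 20.0]
contact_force: [0.5, 0.5, -1.9]
grip_width: 0.011
```

{"name": "send_rows", "arguments": {
  "plan": [
    [-0.02,0.217,0,0],
    [-0.02,0.217,0,0],
    [-0.02,0.217,0,0],
    [-0.02,0.217,0,0],
    [-0.02,0.217,0,0],
    [-0.02,0.217,0,0],
    [-0.02,0.217,0,0],
    [-0.02,0.217,0,0]
  ]
}}

```text
time_s: 17.8
ee_pos: [0.6234, -0.165, 0.1854]
orientation: [180.0, -0.0, 20.0]
contact_force: [0.0, -0.0, -1.4]
grip_width: 0.0108
```

{"name": "send_rows", "arguments": {
  "plan": [
    [0,0,0,0.16],
    [0,0,0,0.16],
    [0,0,0,0.16],
    [0,0,0,0.16],
    [0,0,0,0.16],
    [0,0,0,0],
    [0,0,0,0]
  ]
}}

```text
time_s: 18.5
ee_pos: [0.6232, -0.1632, 0.1853]
orientation: [180.0, -0.0, -15.8]
contact_force: [-0.1, 0.1, -1.4]
grip_width: 0.0113
```

Run:
```python
from rel import *
r=run("wt",[("short_glued",.015,(.5977,-.2557,-16)),("long_glued",.015,(.469,-.219,-16)),("long_block",.015,(.482,-.175,-16))])
K,T=cam("wrist"); st=ctrl.get_state(); e=st["ee_pos"]; z0=e[2]-.0263; yaw=np.radians(st["orientation"][2])
for u in(0,.004):
    p=[e[0]+u*np.cos(yaw),e[1]+u*np.sin(yaw),yaw]
    print(u,proj(place(np.array([[.036,-.023,.014],[.036,.023,.014],[.036,-.006,.052],[.036,.006,.052]]),p,z0),K,T).round(0).tolist())
im=cv2.imread("pics/wt.png"); cv2.imwrite("pics/wtc.png",cv2.resize(im[180:280,240:400],None,fx=5,fy=5,interpolation=cv2.INTER_CUBIC))
```

```text
ee [ 0.6232 -0.1632  0.1853] [180.    -0.   -15.76] F [-0.1  0.1 -1.4] t 18.5
short_glued expect [442. 217.] [(0.84, [434, 214])]
  pose [ 0.5973 -0.2558] -15.93 iou 0.026 tool dx,dy mm 0.2 96.2 twist 0.17
long_glued expect [427. 364.] [(0.93, [425, 317])]
  pose [ 0.5414 -0.24  ] -14.16 iou 0.455 tool dx,dy mm -57.9 96.2 twist -1.6
long_block expect [375. 363.] [(0.83, [389, 312]), (0.33, [31, 411])]
  pose [ 0.5714 -0.2072] -14.87 iou 0.597 tool dx,dy mm -37.9 56.5 twist -0.89
0 [[375.0, 213.0], [266.0, 213.0], [339.0, 240.0], [303.0, 240.0]]
0.004 [[375.0, 203.0], [265.0, 203.0], [340.0, 228.0], [302.0, 228.0]]
```

View pics/wtc.png

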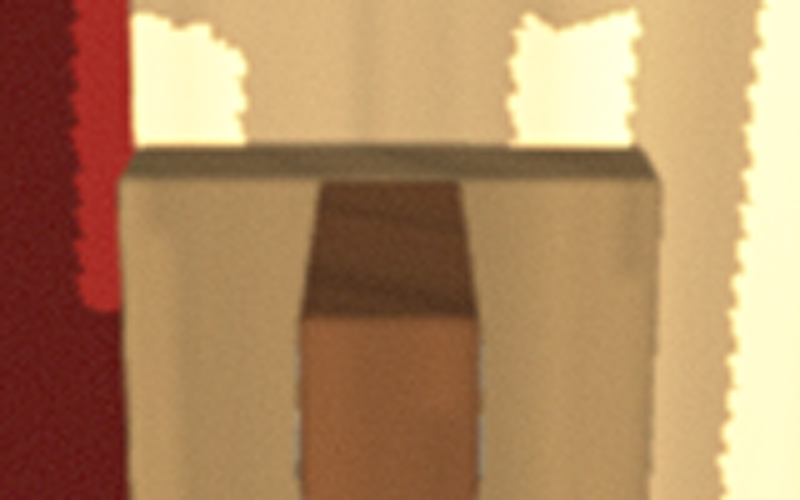

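{"name": "send_rows", "arguments": {
  "plan": [
    [0.0055,0.116,0,0.005],
    [0,0.116,0,0],
    [0,0,0.2,0],
    [0,0,0.2,0],
    [0,0,0.2,0],
    [0,0,0.1,0],
    [0,0,0.013,0],
    [0,0,0,0]
  ]
}}

```text
time_s: 19.5
ee_pos: [0.6113, -0.208, 0.0421]
orientation: [-180.0, 0.1, -16.1]
contact_force: [0.2, -0.7, -1.0]
grip_width: 0.0109
```

{"name": "send_rows", "arguments": {
  "plan": [
    [0,0.005,0,0],
    [0,0.0025,0,0],
    [0,0,0,0]
  ]
}}

```text
time_s: 19.8
ee_pos: [0.6113, -0.2096, 0.0432]
orientation: [180.0, -0.0, -16.2]
contact_force: [-0.0, -0.4, -1.3]
grip_width: 0.0107
```

{"name": "send_rows", "arguments": {
  "plan": [
    [0,0.0025,0,0],
    [0,0.0025,0,0],
    [0,0,0,0]
  ]
}}

```text
time_s: 20.1
ee_pos: [0.6108, -0.2105, 0.0427]
orientation: [-180.0, -0.0, -16.2]
contact_force: [0.4, -0.1, -0.6]
grip_width: 0.0114
```

{"name": "send_rows", "arguments": {
  "plan": [
    [0,0.0025,0,0],
    [0,0,0,0],
    [0,0,0,0]
  ]
}}

```text
time_s: 20.4
ee_pos: [0.6107, -0.2109, 0.0426]
orientation: [180.0, 0.0, -16.2]
contact_force: [-0.8, 0.1, -0.6]
grip_width: 0.0112
```

{"name": "send_rows", "arguments": {
  "plan": [
    [0,0.0025,0,0],
    [0,0,0,0],
    [0,0,0,0]
  ]
}}

```text
time_s: 20.7
ee_pos: [0.6105, -0.2114, 0.0426]
orientation: [-180.0, 0.0, -16.2]
contact_force: [-0.2, 0.4, -1.6]
grip_width: 0.0111
```

{"name": "send_rows", "arguments": {
  "plan": [
    [0,0.0025,0,0],
    [0,0,0,0],
    [0,0,0,0]
  ]
}}

```text
time_s: 21.0
ee_pos: [0.6104, -0.2119, 0.0426]
orientation: [180.0, 0.0, -16.2]
contact_force: [0.6, -0.3, -1.2]
grip_width: 0.0109
```

{"name": "send_rows", "arguments": {
  "plan": [
    [0,0.0025,0,0],
    [0,0,0,0],
    [0,0,0,0]
  ]
}}

```text
time_s: 21.3
ee_pos: [0.6103, -0.2123, 0.0426]
orientation: [-180.0, 0.0, -16.2]
contact_force: [-0.0, 1.4, -0.9]
grip_width: 0.0109
```

{"name": "send_rows", "arguments": {
  "plan": [
    [0,0.0025,0,0],
    [0,0,0,0],
    [0,0,0,0]
  ]
}}

```text
time_s: 21.6
ee_pos: [0.6102, -0.2125, 0.0426]
orientation: [-180.0, 0.0, -16.2]
contact_force: [-0.6, 4.6, 0.0]
grip_width: 0.0109
```

{"name": "send_rows", "arguments": {
  "plan": [
    [0,0.0025,0,0],
    [0,0,0,0],
    [0,0,0,0]
  ]
}}

```text
time_s: 21.9
ee_pos: [0.6101, -0.2125, 0.0427]
orientation: [-179.9, 0.0, -16.2]
contact_force: [-0.3, 8.1, 1.4]
grip_width: 0.0111
```

{"name": "send_rows", "arguments": {
  "plan": [
    [0,0.001,0.004,0],
    [0,0,0.004,0],
    [0,0,0,0],
    [0,0,0,0]
  ]
}}

```text
time_s: 22.3
ee_pos: [0.6104, -0.2127, 0.0413]
orientation: [-179.9, -0.0, -16.2]
contact_force: [2.1, 9.2, 0.7]
grip_width: 0.011
```

{"name": "send_rows", "arguments": {
  "plan": [
    [0,0,0.003,0],
    [0,0,0,0],
    [0,0,0,0]
  ]
}}

```text
time_s: 22.6
ee_pos: [0.6104, -0.2127, 0.0407]
orientation: [-179.9, -0.0, -16.2]
contact_force: [1.7, 8.5, 2.4]
grip_width: 0.0109
```

{"name": "send_rows", "arguments": {
  "plan": [
    [0,0,0.003,0],
    [0,0,0,0],
    [0,0,0,0]
  ]
}}

```text
time_s: 22.9
ee_pos: [0.6104, -0.2127, 0.0402]
orientation: [-179.9, -0.0, -16.2]
contact_force: [1.4, 9.0, 1.7]
grip_width: 0.0113
```

{"name": "send_rows", "arguments": {
  "plan": [
    [0,0,0,0],
    [0,0,0,0],
    [0,0,0,0],
    [0,0,0,0]
  ],
  "jaw": 0.35
}}

```text
time_s: 23.3
ee_pos: [0.6099, -0.2137, 0.0398]
orientation: [180.0, -0.0, -16.2]
contact_force: [0.5, 0.1, 0.1]
grip_width: 0.0297
```

{"name": "send_rows", "arguments": {
  "plan": [
    [0,0,-0.1,0],
    [0,0,-0.2,0],
    [0,0,-0.2,0],
    [0,0,-0.2,0],
    [0,0,-0.2,0],
    [0,0,-0.1,0],
    [0,0,0,0],
    [0,0,0,0]
  ]
}}

```text
time_s: 24.1
ee_pos: [0.6098, -0.2136, 0.2394]
orientation: [180.0, 0.0, -16.2]
contact_force: [-0.0, -0.4, -1.3]
grip_width: 0.0298
```

Run:
```python
from rel import *
r=run("wu",[("short_glued",.015,(.5975,-.2557,-16)),("short_block",.015,(.6102,-.2115,-16)),("long_glued",.015,(.469,-.219,-16)),("long_block",.015,(.482,-.175,-16))])
rel(r,"short_glued","short_block")
if "long_block" in r and "long_glued" in r: rel(r,"long_glued","long_block")
```

```text
ee [ 0.6098 -0.2136  0.2394] [180.     0.   -16.21] F [-0.  -0.4 -1.3] t 24.1
short_glued expect [367. 203.] [(0.62, [363, 201])]
  pose [ 0.5974 -0.256 ] -15.25 iou 0.026 tool dx,dy mm -0.1 44.2 twist -0.96
short_block expect [317. 203.] [(0.59, [317, 199]), (0.48, [143, 414])]
  pose [ 0.6097 -0.2111] -16.13 iou 0.03 tool dx,dy mm -0.9 -2.3 twist -0.07
long_glued expect [362. 332.] [(0.93, [350, 311]), (0.67, [286, 199])]
  pose [ 0.4691 -0.2189] -15.98 iou 0.489 tool dx,dy mm -133.7 44.4 twist -0.23
long_block expect [317. 331.] [(0.64, [316, 323])]
  pose [ 0.4815 -0.1745] -15.91 iou 0.04 tool dx,dy mm -134.2 -1.7 twist -0.3
rel x,y mm 0.04675854307194575 46.462357812077045 dyaw -0.888243314557581
rel x,y mm -0.2915567432030452 46.09639463081949 dyaw 0.06913611811411081
```

View pics/wu.png

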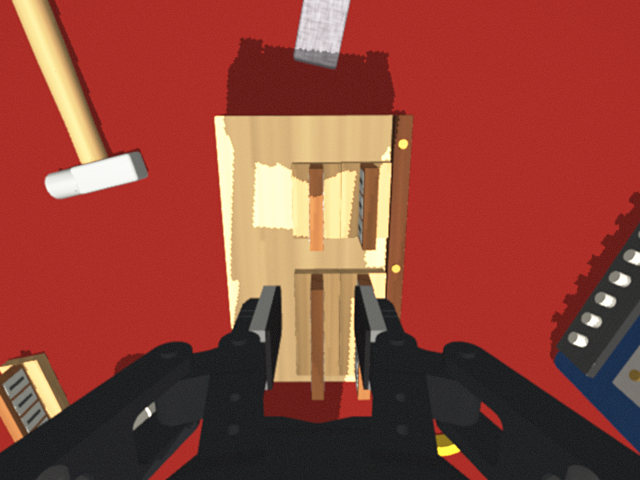

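Run:
```python
from rel import *
im=viewer.snapshot("side"); cv2.imwrite("pics/s2.png",cv2.resize(im[110:220,250:410,::-1],None,fx=5,fy=5,interpolation=cv2.INTER_CUBIC))
m=look("middle_block","side",(332,288)); print(fit("middle_block",[(m,*cam("side"))],0,-.1))
for k in("glue","cup"): print(k,[d["at"] for d in viewer.outline_of(k,"side")])
```

```text
(array([ 0.47422377,  0.16567889, -0.07895935]), np.float64(0.04807103490508269))
glue [[242.5, 302.9]]
cup [[352.7, 239.9]]
```

View pics/s2.png

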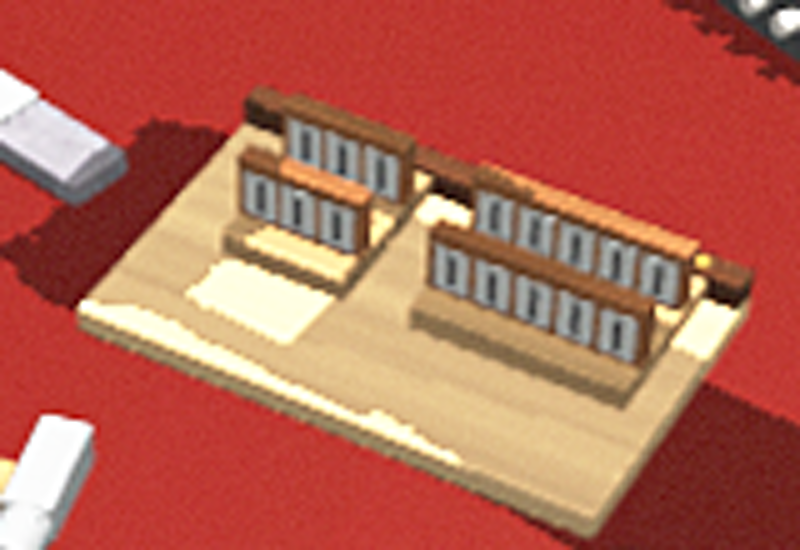

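The side crop shows both pairs upright and butted with level ends: the short pair around (310,190) and the long pair around (560,290). The middle block, glue bottle and cup have not moved, so I'm handing in.

```bash
python3 -c "
from workcell import job
print(job.hand_in())"
```

```text
the job is handed in; nothing more can be done
None
```

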